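Push the brass bush up the gutter to its stop

TASK

Two bushes lie at the low end of the sloped twin gutter. With the fingertips push the brass one up its lane, over the crest and into the green seat, so that it rests against the red end stop and does not roll back. Push it steadily, without flicking or picking it up, leave the steel bush where it is, disturb nothing else, and finish clear of everything.

Things in the scene. Friction and masses are not known exactly. Their poses are not given: they have to be found in the camera images.
- gutter: Fixed sheet-metal gutter with two parallel straight lanes, blue. Origin: on the floor at the low end, midway between the lanes, at the low lip. x runs uphill along the floor (rises 10 degrees), y across, z square to the floor. Lane centres at y = +37 and -37 mm; lanes 68 mm wide inside, walls 11 mm high: one 6 mm thick at y = 0, outer ones out to y = +-76.
- lip (a point): Uphill face of the low lip, at the gutter's origin (35 mm above the bench), same axes as the gutter. The lip, 7 mm high above the floor and 5 mm thick (x = -5 to 0), keeps a bush from rolling out; downhill of it is free air down to the bench. A bush resting on the lip has its centre at gutter x = 15.5, z = 20 mm.
- crest (a point): Crest of the gutter floor, midway between the lanes, at gutter x = 200, z = 0 mm (about 70 mm above the bench), same axes as the gutter. Here the straight blue floor ends and the green seat begins, whose floor slopes DOWN to the red end stop: 12 degrees below level, 48 mm from crest to stop, side walls as on the blue part.
- seat (a point): Midway between the lanes, level with the centre of a bush that lies home in the seat against the red end stop (36 mm tall): gutter x = 233.5, z = 8 mm; same axes as the gutter. A seated bush's centre is 37 mm to either side of this point, along y.
- brass_bush: Yellow brass bush: loose cylinder, diameter 40, length 60 mm, 0.15 to 0.31 kg. Origin at its centre; y is its length axis, lying across the lane, so it rolls along the lane (x and z turn with it). It starts on the low lip of either lane. Let go on the blue floor it rolls back; with its centre past the crest it rolls by itself to the stop.
- steel_bush: Grey steel bush of the same size, origin at its centre, on the low lip of the other lane. To be left there.
- jar: small amber glass jar with a steel lid, 54 across, 60 high (mm); loose, not part of the job; origin at the centre of its underside
- collar: dark steel collar lying flat, 48 across, 22 high (mm); loose, not part of the job; origin at the centre of its underside
- screwdriver: screwdriver with a yellow handle lying on the bench; loose, not part of the job
- hammer: hammer lying on the bench; loose, not part of the job
- wrench: steel wrench lying on the bench; loose, not part of the job
- can: red can with a paper label, 66 across, 100 high (mm); loose, not part of the job; origin at the centre of its underside
- spool: copper-coloured spool standing on end, 60 across, 40 high (mm); loose, not part of the job; origin at the centre of its underside
Things that resemble listed ones, but are neither listed nor needed, are in the scene too. What is meant by the brass_bush is not pink or purple, and is the smaller of those in its own colour.

How it is judged:
On the way, in this order (a step that is already met when the one before it is completed fails the run):
1. the brass bush is pushed up along the lane by the fingers, past half-way (x of brass_bush in the frame of gutter between 0.1 and 0.2 m and contact force between the fingers and brass_bush above 0.05 N).
2. the brass bush is over the crest (x of brass_bush in the frame of gutter above 0.215 m), for 0.1 s.
At the end, for the whole second after the job is handed in: the brass bush lies at rest across its lane in the green seat against the red end stop (centre within about 5 mm of the seated place, lying in the seat and square to the lane within 0.15 rad), and the steel bush is within 12 mm of where it started (x of brass_bush in the frame of gutter between 0.228 and 0.24 m and z of brass_bush in the frame of gutter between 0.002 and 0.014 m and angle between the y axis of brass_bush and the y axis of gutter, either way round below 0.15 rad and linear speed of brass_bush below 0.02 m/s and distance of steel_bush from where it was at the start of the episode below 0.012 m); the robot touches nothing.
It fails at once if the brass bush is lifted more than 10 mm off the gutter floor (z of brass_bush in the frame of gutter above 0.03 m).
It fails at once if the brass bush is flicked: faster than 0.5 m/s (linear speed of brass_bush above 0.5 m/s).
It fails at once if the steel bush is moved more than 25 mm (distance of steel_bush from where it was at the start of the episode above 0.025 m).
It fails at once if another loose thing is moved more than 20 mm (distance of any of jar, collar, screwdriver, hammer, wrench, can, spool from where it was at the start of the episode above 0.02 m).
It also fails if it takes over 38 s, if anything falls off the work surface, if the arm or the gripper's body presses on something with over 40 N, if the wrist force passes 120 N, or if a joint passes its speed limit or range.

ROBOT

A 6-joint arm with a two-finger parallel gripper is mounted at the origin on the work surface. World frame = base frame: x ahead of the robot, y to its left, z up, the work surface at z = 0. Lengths are in m, angles in rad, forces in N, time in s.
With the tool pointing down it reaches from about 0.425 to 0.95 m from the base axis. Payload 3.5 kg.
Tool frame: the origin (TCP) lies between the finger pads; the fingertips stand 25 mm ahead of it and the grasp point (between the pads) lies 6 mm ahead of it (ctrl.finger_overhang is the distance from the TCP to the fingertips, in m); x points along the fingers, y is the direction in which the jaws open and shut, and the axes are right-handed (so a half turn about x gives the same grasp; the last joint's range is limited). The gripper opens to 85 mm and grips with 20 to 120 N. Pads are 22 mm wide; open, the fingers measure 114 mm over their backs; the gripper's body (76 mm by 85 mm) begins 54 mm behind the grasp point. The pads swing forward as they close: fully open they stand 13 mm farther back than shut.
Start: joints at [-1.489, 0.286, 1.577, -0, 1.279, -0.15], TCP at [0.155, -0.657, 0.256] pointing down, gripper open.
Joint ranges: [-2.77, 2.77], [-0.9, 2.22], [0.21, 2.48], [-1.53, 4.67], [0.24, 2.81], [-2.84, 2.84]. Speed limits (rad/s): [2.79, 2.79, 3.14, 3.14, 3.14, 3.14].

INTERFACE

Orientations are given as a unit quaternion [x, y, z, w].
In Python, from plant import ctrl gives the robot as it stands.
- The arm moves only by the tool play_rows, never from a script. Its argument "targets" is a list of rows, each an object with "delta_pos": the shift along the world's x, y, z normalised to -1 to 1, where 1 is 1000 mm, a list of three; "delta_rot": the turn, a rotation vector about the world's x, y, z normalised to -1 to 1, where 1 is pi rad, a list of three; "claw": the finger opening in mm, from 0 to 85.4. In form: [{"delta_pos": [tx, ty, tz], "delta_rot": [wx, wy, wz], "claw": claw}, ...]. A call has 1 to 20 rows; each row is the pose to reach, as a shift and turn from the pose measured when the call began, turning the shorter way round; what a row does not reach only later rows make up. A row lasts 1/12 s, in which the tool goes at most 41.7 mm and 7.16 degrees, less where a joint would pass 70% of its speed; a pose out of reach is approached as far as the arm can. A call with a number of a shift or a turn outside -1 to 1 is refused whole. A call with a gripper value outside its range is refused whole. The fingers move at their own pace and stop on an object; "newtons" is the grip in N (left out, the last holds). Time passes only in rows, so rows that repeat a pose let the fingers close. It gives the time, the measured TCP pose, the force and the opening at its end, in the units of the state.
- ctrl.get_state(): the state, without advancing time (a new reading comes with each control period).
- ctrl.read_camera(name): name is "scene" or "top" or "wrist"; returns the picture (420x560x3 uint8, blue, green, red); there is no depth.
- ctrl.calibration(name): a dict with "fx", "fy", "cx", "cy" (pixels), "k1" (the pictures are not rectified: a ray, as slopes to the right and down, at radius r is drawn at 1 + k1 r^2 times it, then the intrinsics apply), "camera_from_world" (4x4, takes a point from world to camera coordinates). Camera axes: x right, y down, z forward; pixel columns grow to the right and rows downward; lengths in m; the calibration is good to about 2 mm. A picture is of the moment at which its call begins: read the wrist's pose just before it. calibration takes no time and is no camera call; for the wrist camera it gives the pose at the moment of the call.
- ctrl.sign_off(): hands the job in, once; it reports no verdict.
The state is a dict: "time": time; "qpos": joint angles; "dq": joint speeds; "joint_efforts": joint torques, N m; "eef_pos": TCP position; "tcp_rot": TCP orientation; "contact_force": force on the tool from outside, world axes, zero at the start; "wrist_torque": the same for the moment, N m; "opening": opening from 0.0 (shut) to 1.0 (fully open).
Only numpy, scipy, OpenCV 4.12 (cv2) and the standard library are available. Lean on these libraries where they do the work, as an engineer would, in place of code of your own. Each camera call takes 0.05 s, during which the arm holds its last target. There are 200 camera calls.

## Working session

There is one attempt and no reset: what is moved stays moved. The work goes in short steps, Python scripts to look and compute and a tool call to move; the robot and the scene stay as the last step left them, time stands still between calls to the robot, and variables do not carry over. Pictures are saved under pics/ and viewed, about 8 in all and at most 12, crops included, and the job is handed in when it is done.

Besides the shell and the picture viewer there is one more tool, called after "Call:" as name(argument=value, ...), one argument or row to a line, values as JSON. play_rows: Moves the arm, as the interface text tells. Its arguments: {"type":"object","properties":{"targets":{"type":"array"},"newtons":{"type":"number"}},"required":["targets"]}

```bash
mkdir -p pics; cat > h.py <<'E'
import numpy as np, cv2
from plant import ctrl
E
python3 - <<'E'
from h import *
for n in ("scene","top"):
    cv2.imwrite(f"pics/{n}0.png",ctrl.read_camera(n)); c=ctrl.calibration(n); print(n,c)
s=ctrl.get_state(); print(s, ctrl.finger_overhang)
E
```

```text
scene {'fx': 381.98288102804173, 'fy': 381.98288102804173, 'cx': 276.58238173500115, 'cy': 204.00790035473273, 'k1': -0.07048403941786266, 'camera_from_world': array([[ 0.86597774,  0.50001054, -0.00848617, -0.47892117],
       [ 0.34602065, -0.61135861, -0.71169541, -0.10576062],
       [-0.3610433 ,  0.61337599, -0.70243692,  1.2396465 ],
       [ 0.        ,  0.        ,  0.        ,  1.        ]])}
top {'fx': 422.63197612620957, 'fy': 422.63197612620957, 'cx': 275.92497001261967, 'cy': 206.58433782589972, 'k1': -0.006878078500298269, 'camera_from_world': array([[ 0.02230268, -0.99944253,  0.02484393, -0.00476056],
       [-0.99467618, -0.02468335, -0.1000501 ,  0.53908716],
       [ 0.10060756, -0.02248028, -0.99467219,  1.11186343],
       [ 0.        ,  0.        ,  0.        ,  1.        ]])}
{'time': 0.1, 'qpos': array([-1.48897662e+00,  2.87091841e-01,  1.57802240e+00,  1.13724913e-05,
        1.27864123e+00, -1.50002998e-01]), 'dq': array([-0.00149927, -0.00195721, -0.00127316,  0.00157784, -0.00064316,
        0.00083742]), 'joint_efforts': array([ 7.81009039e-04, -4.07296264e+01, -2.93699419e+01, -1.40991592e-04,
        3.41651612e-03,  3.36972221e-06]), 'eef_pos': array([ 0.15506661, -0.65638599,  0.25508006]), 'tcp_rot': array([ 0.70239159,  0.08254119, -0.70233176,  0.081013  ]), 'contact_force': array([ 0.07287527,  0.04538512, -0.03009322]), 'wrist_torque': array([-0.05749321,  0.02022697, -0.03613697]), 'opening': 1.0017853017074594} 0.025
```

View pics/scene0.png

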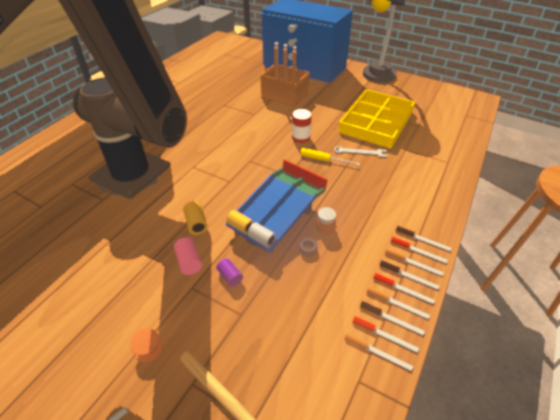

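View pics/top0.png

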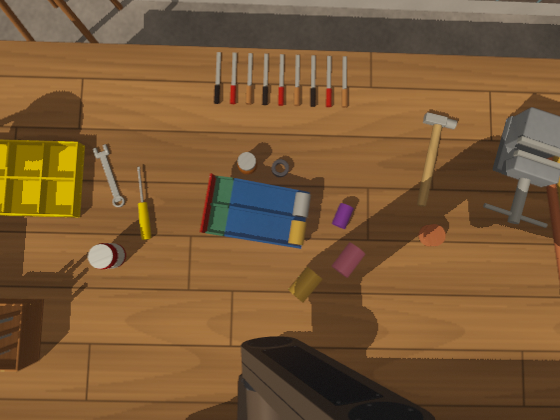

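The brass bush is in the lane nearer the robot (top view about 297,232) and the steel one is in the far lane (302,204). Uphill points to image left, which is world +y. I'll enlarge crops of both views.

```bash
python3 - <<'E'
from h import *
a=cv2.imread("pics/top0.png")[165:260,190:325]; b=cv2.imread("pics/scene0.png")[150:260,215:340]
cv2.imwrite("pics/c_top.png",cv2.resize(a,None,fx=5.9,fy=5.9,interpolation=cv2.INTER_CUBIC))
cv2.imwrite("pics/c_sc.png",cv2.resize(b,None,fx=5.4,fy=5.4,interpolation=cv2.INTER_CUBIC))
E
```

```text
(no output)
```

View pics/c_top.png

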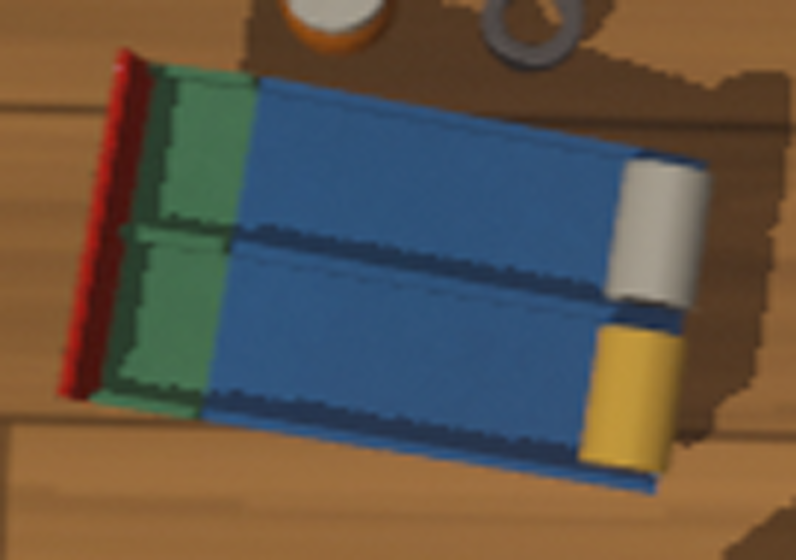

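View pics/c_sc.png

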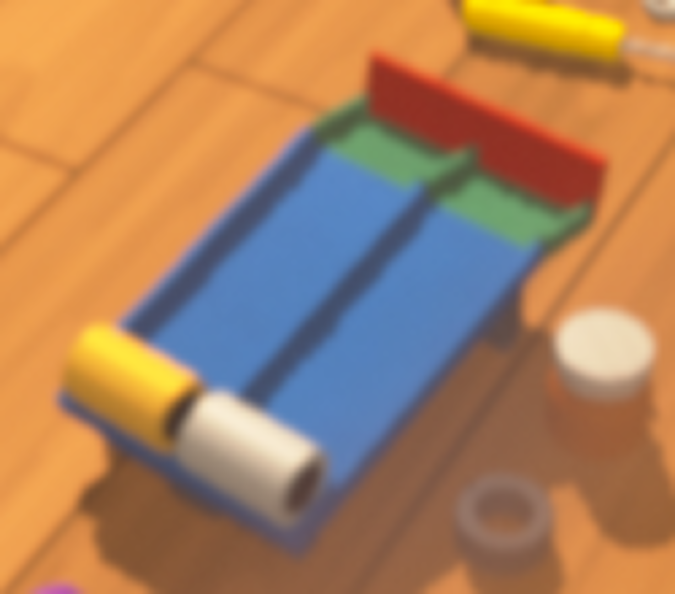

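```bash
cat >> h.py <<'E'
from scipy.spatial.transform import Rotation as R
from scipy.optimize import least_squares
def proj(n,P,c=None):
    c=c or ctrl.calibration(n); T=c["camera_from_world"]; p=np.atleast_2d(P)@T[:3,:3].T+T[:3,3]
    s=p[:,:2]/p[:,2:]; s=s*(1+c["k1"]*(s**2).sum(1,keepdims=True))
    return s*[c["fx"],c["fy"]]+[c["cx"],c["cy"]]
def gut(v): # x,y,yaw -> R,t
    return R.from_euler("ZY",[v[2],-np.deg2rad(10)]).as_matrix(), np.array([v[0],v[1],.035])
def g2w(v,P): r,t=gut(v); return np.atleast_2d(P)@r.T+t
E
python3 - <<'E'
from h import *
o={"top":(190,165,5.9),"scene":(215,150,5.4)}
D=[("top",200,76,11,200,418),("top",200,-76,11,260,78),("top",-5,76,11,655,493),("top",-5,-76,11,708,162),
("scene",200,76,11,310,130),("scene",200,-76,11,545,248),("top",15.5,37,40,640,400),("top",15.5,-37,40,665,235),("scene",200,0,11,430,185)]
def res(v,full=False):
    out=[]
    for n,x,y,z,u,w in D:
        a,b,k=o[n]; out.append(proj(n,g2w(v,[x/1e3,y/1e3,z/1e3]))[0]-[a+(u+.5)/k-.5,b+(w+.5)/k-.5])
    return np.array(out) if full else np.ravel(out)
f=least_squares(res,[.5,-.1,1.5],loss="soft_l1"); v=f.x; print(v,np.rad2deg(v[2])); print(res(v,1).round(2))
for n in o:
    a,b,k=o[n]
    im=cv2.imread("pics/c_top.png" if n=="top" else "pics/c_sc.png")
    def pl(P,c):
        q=(proj(n,g2w(v,np.array(P)/1e3))-[a,b]+.5)*k; cv2.polylines(im,[q.astype(int)],False,c,1)
    pl([[-5,76,11],[200,76,11],[200,-76,11],[-5,-76,11],[-5,76,11]],(0,255,255))
    pl([[0,3,0],[200,3,0],[200,71,0],[0,71,0],[0,3,0]],(255,255,255))
    t=np.linspace(0,6.283,40)
    for s in (1,-1):
        for e in (7,67): pl([[15.5+20*np.cos(q),s*e,20+20*np.sin(q)] for q in t],(0,0,255))
    cv2.imwrite(f"pics/ov_{n}.png",im)
a=cv2.imread("pics/ov_top.png");b=cv2.imread("pics/ov_scene.png")
h=500; cv2.imwrite("pics/ov.png",np.hstack([cv2.resize(a,(450,317)) if 0 else cv2.resize(a,None,fx=.53,fy=.53)[:297],cv2.resize(b,None,fx=.5,fy=.5)[:297]]))
E
```

```text
[ 0.50439789 -0.06302718  1.42620098] 81.7152966107949
[[-0.03 -0.26]
 [ 0.34 -0.83]
 [-0.07  0.3 ]
 [ 0.07 -0.06]
 [ 0.05 -1.13]
 [ 0.16 -0.93]
 [ 0.12 -0.01]
 [ 0.49 -0.33]
 [-1.04 -0.64]]
```

View pics/ov.png

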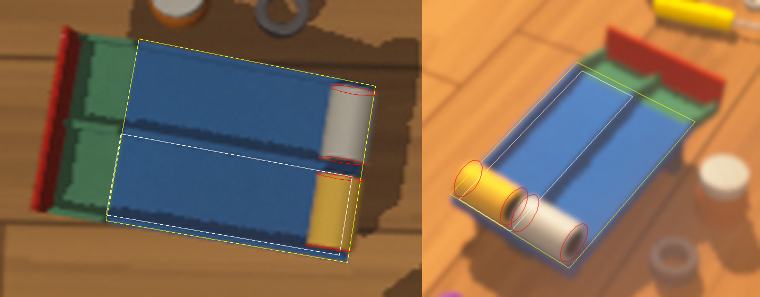

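The fit agrees with the bushes, lip and crest to about 1–2 mm. Next I work out the tool waypoints for fingers opened to 25 mm, just behind the brass bush.

```bash
cat >> h.py <<'E'
V=[0.50439789,-0.06302718,1.42620098]
def rel(pts):
    s=ctrl.get_state(); C=R.from_quat(s["tcp_rot"]); p=s["eef_pos"]
    gy=gut(V)[0][:,1]; best=None
    for sg in (1,-1):
        X=np.array([0,0,-1.]); Y=sg*gy; M=R.from_matrix(np.c_[X,Y,np.cross(X,Y)])
        d=(M*C.inv()).as_rotvec()
        if best is None or np.linalg.norm(d)<np.linalg.norm(best): best=d
    print("t",round(s["time"],2),"pos",p.round(4),"rot",(best/np.pi).round(4),"deg",np.rad2deg(np.linalg.norm(best)).round(1),"F",s["contact_force"].round(2),"q",s["qpos"].round(2),"op",s["opening"])
    for x,y,z in pts:  # desired fingertip centre, gutter mm
        w=g2w(V,[x/1e3,y/1e3,z/1e3])[0]+[0,0,ctrl.finger_overhang]
        print((x,y,z),"tcp",w.round(4),"delta",(w-p).round(4))
def gtip():
    s=ctrl.get_state(); r,t=gut(V); return ((s["eef_pos"]-[0,0,.025]-t)@r*1e3).round(1)
E
python3 -c "
from h import *
rel([(-50,37,80),(-50,37,15),(-16,37,15),(178,37,15)])
print(R.from_quat(ctrl.get_state()['tcp_rot']).as_matrix().round(3))"
```

```text
t 0.1 pos [ 0.1551 -0.6564  0.2551] rot [-0.0006 -0.0005  0.3802] deg 68.4 F [ 0.07  0.05 -0.03] q [-1.49  0.29  1.58  0.    1.28 -0.15] op 1.0017853017074594
(-50, 37, 80) tcp [ 0.4587 -0.1202  0.1301] delta [ 0.3036  0.5362 -0.125 ]
(-50, 37, 15) tcp [ 0.4603 -0.109   0.0661] delta [ 0.3052  0.5474 -0.189 ]
(-16, 37, 15) tcp [ 0.4651 -0.0759  0.072 ] delta [ 0.3101  0.5805 -0.1831]
(178, 37, 15) tcp [0.4927 0.1132 0.1057] delta [ 0.3376  0.7696 -0.1494]
[[-0.     0.23  -0.973]
 [ 0.002 -0.973 -0.23 ]
 [-1.    -0.002 -0.   ]]
```

Call:
play_rows(
  targets=[
    {"delta_pos": [0.03, 0.05, 0], "delta_rot": [0, 0, 0.038], "claw": 25},
    {"delta_pos": [0.05, 0.09, 0], "delta_rot": [0, 0, 0.065], "claw": 25},
    {"delta_pos": [0.07, 0.12, 0], "delta_rot": [0, 0, 0.09], "claw": 25},
    {"delta_pos": [0.09, 0.15, 0], "delta_rot": [0, 0, 0.11], "claw": 25},
    {"delta_pos": [0.105, 0.185, 0], "delta_rot": [0, 0, 0.135], "claw": 25},
    {"delta_pos": [0.125, 0.22, 0], "delta_rot": [0, 0, 0.16], "claw": 25},
    {"delta_pos": [0.145, 0.255, 0], "delta_rot": [0, 0, 0.185], "claw": 25},
    {"delta_pos": [0.165, 0.29, 0], "delta_rot": [0, 0, 0.21], "claw": 25},
    {"delta_pos": [0.185, 0.325, 0], "delta_rot": [0, 0, 0.235], "claw": 25},
    {"delta_pos": [0.205, 0.36, 0], "delta_rot": [0, 0, 0.26], "claw": 25},
    {"delta_pos": [0.225, 0.395, 0], "delta_rot": [0, 0, 0.285], "claw": 25},
    {"delta_pos": [0.245, 0.43, 0], "delta_rot": [0, 0, 0.31], "claw": 25},
    {"delta_pos": [0.265, 0.465, 0], "delta_rot": [0, 0, 0.335], "claw": 25},
    {"delta_pos": [0.28, 0.495, -0.03], "delta_rot": [0, 0, 0.355], "claw": 25},
    {"delta_pos": [0.295, 0.52, -0.06], "delta_rot": [0, 0, 0.37], "claw": 25},
    {"delta_pos": [0.303, 0.534, -0.09], "delta_rot": [0, 0, 0.38], "claw": 25},
    {"delta_pos": [0.304, 0.536, -0.12], "delta_rot": [0, 0, 0.38], "claw": 25},
    {"delta_pos": [0.304, 0.536, -0.125], "delta_rot": [0, 0, 0.38], "claw": 25},
    {"delta_pos": [0.304, 0.536, -0.125], "delta_rot": [0, 0, 0.38], "claw": 25},
  ],
)

```text
time: 1.68
eef_pos: [0.4572, -0.1193, 0.1275]
tcp_rot: [-0.533, -0.465, 0.536, -0.46]
contact_force: [-0.1, -0.5, 0.9]
opening: 0.291
```

```bash
python3 - <<'E'
from h import *
rel([(-50,37,15),(-20,37,15),(-14,37,15)]); print(gtip())
c=ctrl.calibration("wrist"); im=ctrl.read_camera("wrist")
t=np.linspace(0,6.283,40)
for e in (7,67):
    q=proj("wrist",g2w(V,np.array([[15.5+20*np.cos(k),e,20+20*np.sin(k)] for k in t])/1e3),c); cv2.polylines(im,[q.astype(int)],True,(0,0,255),1)
q=proj("wrist",g2w(V,np.array([[-5,76,11],[200,76,11],[200,-76,11],[-5,-76,11]])/1e3),c); print(q)
cv2.polylines(im,[np.clip(q,-2000,2000).astype(int)],True,(0,255,255),1)
s=cv2.resize(ctrl.read_camera("scene")[110:270,170:370],None,fx=2,fy=2,interpolation=cv2.INTER_CUBIC)
cv2.imwrite("pics/w1.png",np.hstack([cv2.resize(im,(400,300)),cv2.resize(s,(375,300))]))
E
```

```text
t 1.68 pos [ 0.4572 -0.1193  0.1275] rot [-0.0011 -0.0025 -0.    ] deg 0.5 F [-0.06 -0.5   0.85] q [-0.47 -0.01  2.16 -0.    1.   -0.33] op 0.2908674131390751
(-50, 37, 15) tcp [ 0.4603 -0.109   0.0661] delta [ 0.0031  0.0103 -0.0615]
(-20, 37, 15) tcp [ 0.4646 -0.0798  0.0713] delta [ 0.0074  0.0395 -0.0562]
(-14, 37, 15) tcp [ 0.4654 -0.0739  0.0723] delta [ 0.0082  0.0454 -0.0552]
[-49.8  38.6  77.4]
[[ 218.50236187  139.31018708]
 [ 210.62057832 -239.16209438]
 [ 479.13889847 -168.18912983]
 [ 487.95061618  141.50383887]]
```

View pics/w1.png

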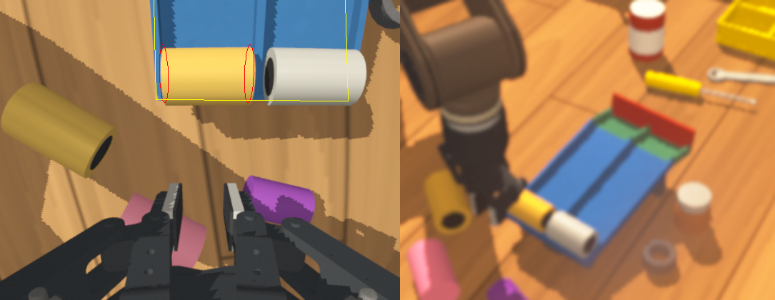

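The wrist view shows the brass bush (158–255 px) where predicted (160–254), with the fingers downhill of it and clear. Now I descend behind the lip.

Call:
play_rows(
  targets=[
    {"delta_pos": [0.002, 0.003, -0.015], "delta_rot": [0, 0, 0], "claw": 25},
    {"delta_pos": [0.003, 0.006, -0.03], "delta_rot": [0, 0, 0], "claw": 25},
    {"delta_pos": [0.003, 0.009, -0.045], "delta_rot": [0, 0, 0], "claw": 25},
    {"delta_pos": [0.003, 0.01, -0.057], "delta_rot": [0, 0, 0], "claw": 25},
    {"delta_pos": [0.003, 0.01, -0.057], "delta_rot": [0, 0, 0], "claw": 25},
    {"delta_pos": [0.003, 0.01, -0.057], "delta_rot": [0, 0, 0], "claw": 25},
  ],
)

```text
time: 2.28
eef_pos: [0.4636, -0.1124, 0.0761]
tcp_rot: [0.536, 0.461, -0.535, 0.463]
contact_force: [0.4, 0.1, 0.2]
opening: 0.29
```

```bash
python3 -c "
from h import *
rel([(-50,37,15),(-20,37,15),(-10,37,15),(175,37,15)]); print(gtip())"
```

```text
t 2.28 pos [ 0.4636 -0.1124  0.0761] rot [0.0005 0.0005 0.0008] deg 0.2 F [0.4  0.11 0.24] q [-0.45  0.09  2.18 -0.    0.88 -0.3 ] op 0.29015600914753087
(-50, 37, 15) tcp [ 0.4603 -0.109   0.0661] delta [-0.0033  0.0034 -0.01  ]
(-20, 37, 15) tcp [ 0.4646 -0.0798  0.0713] delta [ 0.001   0.0326 -0.0048]
(-10, 37, 15) tcp [ 0.466 -0.07   0.073] delta [ 0.0024  0.0424 -0.003 ]
(175, 37, 15) tcp [0.4922 0.1103 0.1052] delta [0.0286 0.2227 0.0291]
[-51.1  33.2  25.3]
```

Call:
play_rows(
  targets=[
    {"delta_pos": [-0.003, 0.003, -0.01], "delta_rot": [0, 0, 0], "claw": 25},
    {"delta_pos": [-0.003, 0.003, -0.01], "delta_rot": [0, 0, 0], "claw": 25},
    {"delta_pos": [-0.003, 0.003, -0.01], "delta_rot": [0, 0, 0], "claw": 25},
    {"delta_pos": [-0.003, 0.003, -0.01], "delta_rot": [0, 0, 0], "claw": 25},
  ],
)

```text
time: 2.62
eef_pos: [0.4609, -0.1096, 0.0666]
tcp_rot: [0.536, 0.461, -0.535, 0.463]
contact_force: [-0.5, 0.1, 0.3]
opening: 0.29
```

```bash
python3 -c "
from h import *
rel([(-50,37,15),(-20,37,15),(-10,37,15),(175,37,15)]); print(gtip())"
```

```text
t 2.62 pos [ 0.4609 -0.1096  0.0666] rot [0.0006 0.0008 0.0009] deg 0.2 F [-0.47  0.14  0.3 ] q [-0.45  0.1   2.19 -0.    0.85 -0.3 ] op 0.2902307676539188
(-50, 37, 15) tcp [ 0.4603 -0.109   0.0661] delta [-0.0006  0.0006 -0.0005]
(-20, 37, 15) tcp [ 0.4646 -0.0798  0.0713] delta [0.0037 0.0299 0.0047]
(-10, 37, 15) tcp [ 0.466 -0.07   0.073] delta [0.0051 0.0396 0.0064]
(175, 37, 15) tcp [0.4922 0.1103 0.1052] delta [0.0313 0.2199 0.0385]
[-50.4  36.3  15.6]
```

Call:
play_rows(
  targets=[
    {"delta_pos": [0.001, 0.006, 0.001], "delta_rot": [0, 0, 0], "claw": 25},
    {"delta_pos": [0.0015, 0.012, 0.002], "delta_rot": [0, 0, 0], "claw": 25},
    {"delta_pos": [0.002, 0.018, 0.003], "delta_rot": [0, 0, 0], "claw": 25},
    {"delta_pos": [0.003, 0.023, 0.004], "delta_rot": [0, 0, 0], "claw": 25},
    {"delta_pos": [0.0035, 0.027, 0.0045], "delta_rot": [0, 0, 0], "claw": 25},
    {"delta_pos": [0.004, 0.031, 0.005], "delta_rot": [0, 0, 0], "claw": 25},
    {"delta_pos": [0.0045, 0.035, 0.006], "delta_rot": [0, 0, 0], "claw": 25},
    {"delta_pos": [0.005, 0.039, 0.0065], "delta_rot": [0, 0, 0], "claw": 25},
    {"delta_pos": [0.006, 0.043, 0.007], "delta_rot": [0, 0, 0], "claw": 25},
    {"delta_pos": [0.0065, 0.047, 0.008], "delta_rot": [0, 0, 0], "claw": 25},
    {"delta_pos": [0.007, 0.051, 0.009], "delta_rot": [0, 0, 0], "claw": 25},
    {"delta_pos": [0.0075, 0.055, 0.0095], "delta_rot": [0, 0, 0], "claw": 25},
    {"delta_pos": [0.008, 0.059, 0.01], "delta_rot": [0, 0, 0], "claw": 25},
    {"delta_pos": [0.009, 0.063, 0.011], "delta_rot": [0, 0, 0], "claw": 25},
    {"delta_pos": [0.0095, 0.067, 0.012], "delta_rot": [0, 0, 0], "claw": 25},
    {"delta_pos": [0.01, 0.07, 0.0125], "delta_rot": [0, 0, 0], "claw": 25},
    {"delta_pos": [0.01, 0.07, 0.0125], "delta_rot": [0, 0, 0], "claw": 25},
  ],
)

```text
time: 4.03
eef_pos: [0.4721, -0.0399, 0.0802]
tcp_rot: [0.536, 0.46, -0.535, 0.464]
contact_force: [0.9, -2.6, 2.2]
opening: 0.292
```

```bash
python3 - <<'E'
from h import *
rel([(100,37,15),(177,37,15)]); print(gtip())
s=cv2.resize(ctrl.read_camera("scene")[120:270,190:350],None,fx=2.5,fy=2.5,interpolation=cv2.INTER_CUBIC)
w=ctrl.read_camera("wrist")
cv2.imwrite("pics/w2.png",np.hstack([cv2.resize(w,(400,300)),cv2.resize(s,(320,300))]))
E
```

```text
t 4.03 pos [ 0.4721 -0.0399  0.0802] rot [0.0011 0.0017 0.0007] deg 0.4 F [ 0.89 -2.58  2.15] q [-0.3   0.07  2.18 -0.    0.88 -0.15] op 0.2921323257007238
(100, 37, 15) tcp [0.4816 0.0372 0.0921] delta [0.0095 0.0771 0.0119]
(177, 37, 15) tcp [0.4925 0.1122 0.1055] delta [0.0204 0.1521 0.0253]
[21.5 35.3 16.8]
```

View pics/w2.png

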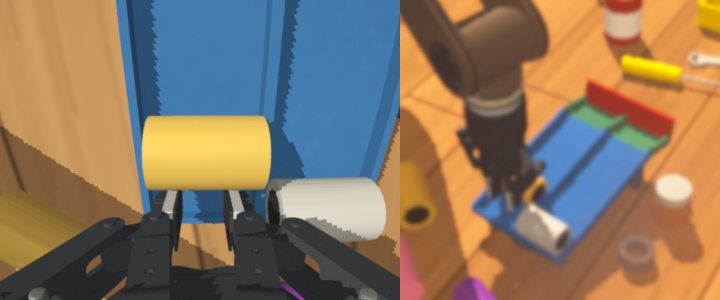

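The bush is being pushed square, with both fingertips in contact and the steel bush unmoved. I continue up the lane.

Call:
play_rows(
  targets=[
    {"delta_pos": [0.0005, 0.004, 0.0005], "delta_rot": [0, 0, 0], "claw": 25},
    {"delta_pos": [0.001, 0.0085, 0.001], "delta_rot": [0, 0, 0], "claw": 25},
    {"delta_pos": [0.0015, 0.013, 0.002], "delta_rot": [0, 0, 0], "claw": 25},
    {"delta_pos": [0.002, 0.0175, 0.0025], "delta_rot": [0, 0, 0], "claw": 25},
    {"delta_pos": [0.0025, 0.022, 0.003], "delta_rot": [0, 0, 0], "claw": 25},
    {"delta_pos": [0.003, 0.0265, 0.004], "delta_rot": [0, 0, 0], "claw": 25},
    {"delta_pos": [0.0035, 0.031, 0.0045], "delta_rot": [0, 0, 0], "claw": 25},
    {"delta_pos": [0.004, 0.0355, 0.005], "delta_rot": [0, 0, 0], "claw": 25},
    {"delta_pos": [0.005, 0.04, 0.006], "delta_rot": [0, 0, 0], "claw": 25},
    {"delta_pos": [0.0055, 0.0445, 0.0065], "delta_rot": [0, 0, 0], "claw": 25},
    {"delta_pos": [0.006, 0.049, 0.0075], "delta_rot": [0, 0, 0], "claw": 25},
    {"delta_pos": [0.0065, 0.0535, 0.008], "delta_rot": [0, 0, 0], "claw": 25},
    {"delta_pos": [0.007, 0.058, 0.009], "delta_rot": [0, 0, 0], "claw": 25},
    {"delta_pos": [0.0075, 0.0625, 0.0095], "delta_rot": [0, 0, 0], "claw": 25},
    {"delta_pos": [0.008, 0.067, 0.0105], "delta_rot": [0, 0, 0], "claw": 25},
    {"delta_pos": [0.009, 0.072, 0.011], "delta_rot": [0, 0, 0], "claw": 25},
    {"delta_pos": [0.0095, 0.077, 0.012], "delta_rot": [0, 0, 0], "claw": 25},
    {"delta_pos": [0.0105, 0.082, 0.013], "delta_rot": [0, 0, 0], "claw": 25},
    {"delta_pos": [0.011, 0.087, 0.014], "delta_rot": [0, 0, 0], "claw": 25},
    {"delta_pos": [0.011, 0.089, 0.0145], "delta_rot": [0, 0, 0], "claw": 25},
  ],
)

```text
time: 5.8
eef_pos: [0.4826, 0.0494, 0.0942]
tcp_rot: [0.536, 0.46, -0.535, 0.464]
contact_force: [0.7, -3.6, 2.8]
opening: 0.291
```

```bash
python3 - <<'E'
from h import *
rel([(177,37,15),(190,37,15)]); print(gtip())
w=ctrl.read_camera("wrist")
cv2.imwrite("pics/w3.png",cv2.resize(w,(400,300)))
E
```

```text
t 5.8 pos [0.4826 0.0494 0.0942] rot [0.0008 0.0013 0.0008] deg 0.3 F [ 0.67 -3.59  2.8 ] q [-0.11  0.07  2.15 -0.    0.91  0.04] op 0.2907754601792363
(177, 37, 15) tcp [0.4925 0.1122 0.1055] delta [0.01   0.0628 0.0113]
(190, 37, 15) tcp [0.4944 0.1249 0.1078] delta [0.0118 0.0755 0.0135]
[112.4  37.8  15. ]
```

View pics/w3.png

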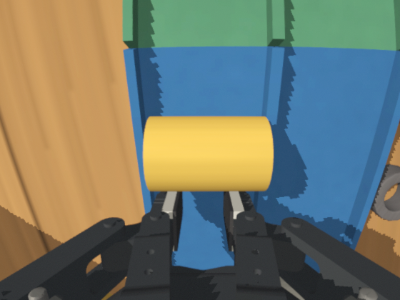

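Call:
play_rows(
  targets=[
    {"delta_pos": [0.0005, 0.0035, 0.0005], "delta_rot": [0, 0, 0], "claw": 25},
    {"delta_pos": [0.001, 0.0075, 0.0015], "delta_rot": [0, 0, 0], "claw": 25},
    {"delta_pos": [0.0015, 0.0115, 0.002], "delta_rot": [0, 0, 0], "claw": 25},
    {"delta_pos": [0.0025, 0.0155, 0.003], "delta_rot": [0, 0, 0], "claw": 25},
    {"delta_pos": [0.003, 0.0195, 0.0035], "delta_rot": [0, 0, 0], "claw": 25},
    {"delta_pos": [0.0035, 0.0235, 0.0045], "delta_rot": [0, 0, 0], "claw": 25},
    {"delta_pos": [0.004, 0.0275, 0.005], "delta_rot": [0, 0, 0], "claw": 25},
    {"delta_pos": [0.005, 0.0315, 0.006], "delta_rot": [0, 0, 0], "claw": 25},
    {"delta_pos": [0.0055, 0.0355, 0.0065], "delta_rot": [0, 0, 0], "claw": 25},
    {"delta_pos": [0.006, 0.0395, 0.0075], "delta_rot": [0, 0, 0], "claw": 25},
    {"delta_pos": [0.0065, 0.0435, 0.008], "delta_rot": [0, 0, 0], "claw": 25},
    {"delta_pos": [0.0075, 0.0475, 0.0085], "delta_rot": [0, 0, 0], "claw": 25},
    {"delta_pos": [0.008, 0.0515, 0.0095], "delta_rot": [0, 0, 0], "claw": 25},
    {"delta_pos": [0.0085, 0.0555, 0.01], "delta_rot": [0, 0, 0], "claw": 25},
    {"delta_pos": [0.009, 0.0595, 0.011], "delta_rot": [0, 0, 0], "claw": 25},
    {"delta_pos": [0.01, 0.0635, 0.0115], "delta_rot": [0, 0, 0], "claw": 25},
    {"delta_pos": [0.0105, 0.0675, 0.012], "delta_rot": [0, 0, 0], "claw": 25},
    {"delta_pos": [0.011, 0.0705, 0.0125], "delta_rot": [0, 0, 0], "claw": 25},
    {"delta_pos": [0.011, 0.0705, 0.0125], "delta_rot": [0, 0, 0], "claw": 25},
    {"delta_pos": [0.011, 0.0705, 0.0125], "delta_rot": [0, 0, 0], "claw": 25},
  ],
)

```text
time: 7.52
eef_pos: [0.4932, 0.1207, 0.1064]
tcp_rot: [0.536, 0.461, -0.535, 0.463]
contact_force: [0.9, 0.6, -0.2]
opening: 0.289
```

```bash
python3 - <<'E'
from h import *
rel([(190,37,15)]); print(gtip())
c=ctrl.calibration("wrist"); w=ctrl.read_camera("wrist")
t=np.linspace(0,6.283,40)
for e in (7,67):
    q=proj("wrist",g2w(V,np.array([[233.5+20*np.cos(k),e,8+20*np.sin(k)] for k in t])/1e3),c); cv2.polylines(w,[q.astype(int)],True,(0,0,255),1)
cv2.imwrite("pics/w4.png",w)
E
```

```text
t 7.52 pos [0.4932 0.1207 0.1064] rot [0.0005 0.0011 0.0008] deg 0.3 F [ 0.85  0.61 -0.18] q [ 0.04  0.1   2.09 -0.    0.95  0.19] op 0.2894924358757458
(190, 37, 15) tcp [0.4944 0.1249 0.1078] delta [0.0011 0.0042 0.0014]
[185.5  37.5  14.4]
```

View pics/w4.png

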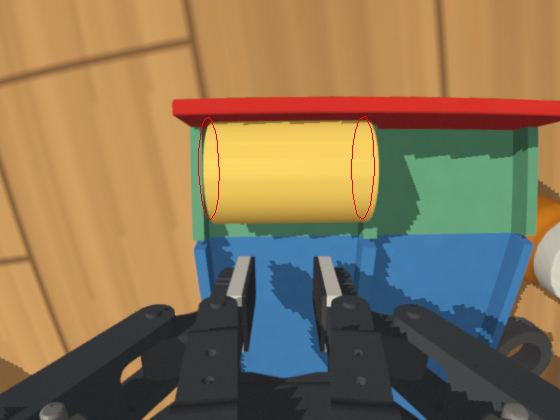

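The bush lies home against the red stop (205–377 px across, matching the seated outline) and the contact force is back to zero. Now I retreat: back a little, then up and clear.

Call:
play_rows(
  targets=[
    {"delta_pos": [-0.001, -0.005, 0.005], "delta_rot": [0, 0, 0], "claw": 25},
    {"delta_pos": [-0.002, -0.012, 0.015], "delta_rot": [0, 0, 0], "claw": 25},
    {"delta_pos": [-0.003, -0.02, 0.03], "delta_rot": [0, 0, 0], "claw": 25},
    {"delta_pos": [-0.004, -0.025, 0.05], "delta_rot": [0, 0, 0], "claw": 25},
    {"delta_pos": [-0.004, -0.03, 0.075], "delta_rot": [0, 0, 0], "claw": 25},
    {"delta_pos": [-0.004, -0.03, 0.1], "delta_rot": [0, 0, 0], "claw": 25},
    {"delta_pos": [-0.004, -0.03, 0.125], "delta_rot": [0, 0, 0], "claw": 25},
    {"delta_pos": [-0.004, -0.03, 0.14], "delta_rot": [0, 0, 0], "claw": 25},
    {"delta_pos": [-0.004, -0.03, 0.14], "delta_rot": [0, 0, 0], "claw": 25},
    {"delta_pos": [-0.004, -0.03, 0.14], "delta_rot": [0, 0, 0], "claw": 25},
    {"delta_pos": [-0.004, -0.03, 0.14], "delta_rot": [0, 0, 0], "claw": 25},
  ],
)

```text
time: 8.48
eef_pos: [0.4885, 0.0901, 0.2455]
tcp_rot: [0.536, 0.461, -0.535, 0.463]
contact_force: [0.4, 0.5, -0.4]
opening: 0.296
```

```bash
python3 - <<'E'
from h import *
rel([]); 
w=ctrl.read_camera("wrist"); s=cv2.resize(ctrl.read_camera("scene")[120:270,190:350],(320,300),interpolation=cv2.INTER_CUBIC)
cv2.imwrite("pics/w5.png",np.hstack([cv2.resize(w,(400,300)),s]))
E
```

```text
t 8.48 pos [0.4885 0.0901 0.2455] rot [0.0005 0.0006 0.001 ] deg 0.2 F [ 0.37  0.47 -0.37] q [-0.02 -0.11  2.02 -0.    1.23  0.13] op 0.29590288943734144
```

View pics/w5.png

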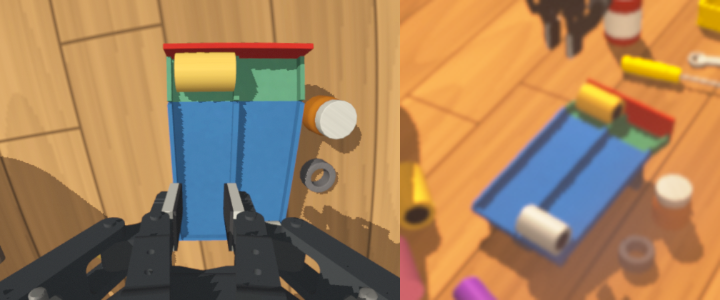

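The brass bush is seated square against the stop, the steel bush is still on its lip, and the gripper is well clear above.

```bash
python3 -c "
from h import *
print(ctrl.sign_off())"
```

```text
the job is handed in; nothing more can be done
None
```

I pushed the brass bush up its lane with both fingertips, about 25 mm apart, at roughly 0.05 m/s. It went over the crest and rolled into the green seat. I then backed off, raised the gripper and handed the job in at about 8.6 s of the 38 s allowed.

The last pictures show the brass bush square against the red stop, within about 1–2 mm of where a seated bush should lie. The steel bush is on its lip and, by eye, has not moved. The jar and collar look in place. I did not check the other loose things closely at the end, but the arm passed well above them. The contact force was back near zero and the gripper was about 140 mm higher than when pushing.

No check failed or disagreed. The arm settled up to about 10 mm off its commanded height on the way down behind the bush; I corrected that before touching it. Signing off reported no verdict.

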